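# Clamp the whetstone before sharpening

## Task

Push the whetstone block along its wooden bed until its tongue is fully home against the steel column of the clamp, then screw the black knob down clockwise until you feel the pad bite on the tongue and the turning resistance rise sharply, and from there give it one further eighth of a turn (45 degrees), no more, so that the stone is held firmly but not overtightened. Let go, and leave the mug, the salt jar and the knife alone.

Things in the scene. Friction and masses are not known exactly. Their poses are not given: they have to be found in the camera images.
- clamp: fixed screw clamp on the counter. Origin: on the counter under the knob's vertical axis; x axis = push direction, from the bed's open end towards the clamp's column; z up. The dark steel column (60 mm wide, 72 mm high) stands at x = 32 to 60 mm; from it an arm 36 mm wide, 56 to 72 mm above the counter, reaches forward to x = -15 mm and carries the screw.
- bed: light wooden board of the clamp on which the block slides, carrying the clamping force; origin and axes as the clamp's. Top 12 mm above the counter, x = -265 to +32 mm, 60 mm wide, between wooden side rails 8 mm thick (inner faces at y = +-30 mm, tops 20 mm above the counter, x = -265 to -25 mm).
- stop_face (a point): the middle of the column's front face, 20 mm above the counter, which the tongue must touch; axes as the clamp's.
- whetstone: grey sharpening stone on a wooden block, loose, about 0.5 kg. Origin: centre of the underside of the main part, on the bed; x axis towards its tongue, z up. Main part 150 (x) x 56 mm, 24 mm high in wood, on it the stone 140 x 50 x 20 mm (top 44 mm above origin). Rear end face at x = -75 mm. Starts between the rails (2 mm play a side), 32 to 62 mm short of the column.
- tongue_end (a point): middle of the end face of the block's low tongue (55 mm long, 44 mm wide, 16 mm thick, at x = 75 to 130 mm of the block), 8 mm above its underside; axes as the block's. The tongue slides under the clamp's pad, which stands clear of it at the start. Home means that this point touches stop_face.
- knob_grip (a point): point on the axis of the black clamp knob at the height to grip, at most 112 mm above the counter. Upright bar 44 mm long (this point's x), 14 mm thick (y), from 20 mm below to 10 mm above the point, on a flange 44 mm across. Clockwise from above tightens, sinking 1.9 mm per rad. Its rubber core twists 0.4 rad per N m and springs back when let go; the screw stays put.
- screw_axis (a point): point on the screw's axis on top of the clamp's arm, 72 mm above the counter. Below hangs the round pad (28 mm). Free running takes about 0.03 N m. After an unseen 0.4 to 3.9 rad of turning from the start (pad length varies) the pad bites: the torque rises by 0.1 to 0.15 N m within 0.2 rad, then climbs 0.2 to 0.35 N m per rad. 45 degrees past the bite it clamps with about 37 N.
- mug: a white mug, 76 mm across, 88 mm high, origin at the centre of its underside; bystander.
- salt_jar: a glass jar 60 mm across, 100 mm high, origin at the centre of its underside; bystander.
- knife: a kitchen knife lying flat, 260 mm long along its x axis, origin on the counter where handle and blade meet; bystander.

How it is judged:
By the outcome, as a careful person would: the job done as asked, in the order asked, and still so for the second after the job is handed in, with the robot touching nothing.
It also fails if it takes over 72 s, if anything falls off the work surface, if the arm or the gripper's body presses on something with over 40 N, if the wrist force passes 120 N, or if a joint passes its speed limit or range.

## Robot

A 6-joint arm with a two-finger parallel gripper is mounted at the origin on the work surface. World frame = base frame: x ahead of the robot, y to its left, z up, the work surface at z = 0. Lengths are in m, angles in degrees, forces in N, time in s.
With the tool pointing down it reaches from about 0.375 to 0.9 m from the base axis. Payload 3.1 kg.
Tool frame: the origin (TCP) lies on the centre line of the jaws, within the pads' length; the fingertips stand finger_overhang ahead of it and the grasp point (between the pads) lies 5 mm behind it (finger_overhang is the distance from the TCP to the fingertips, in m); z points along the fingers, y is the line along which they close (so a half turn about z gives the same grasp; the last joint's range is limited). The gripper opens to 87 mm and grips with 3 to 60 N. Pads are 19 mm wide; open, the fingers measure 117 mm over their backs; the gripper's body (75 mm by 190 mm) begins 51 mm behind the grasp point.
Start: joints at [-77.034, 30.224, 82.088, -0, 67.689, -10.227], TCP at [0.246, -0.574, 0.213] pointing down, gripper open.
Joint ranges: [-176.69, 176.69], [-43.24, 126.21], [12.49, 139.97], [-82, 262], [0, 151.66], [-163.58, 163.58]. Speed limits (degrees/s): [159.86, 159.86, 180, 180, 180, 180].

## Interface

Orientations are given as a 3x3 rotation matrix whose columns are the frame's x, y, z axes.
In Python, from rig import read_state, capture, calibration, hand_in, finger_overhang gives the robot as it stands.
- The arm moves only by the tool send_rows, never from a script. Its argument "plan" is a list of rows, each a list of 5 numbers: the closure in counts, from 0 (fully open) to 255 (shut), then the shift along the tool's x, y, z in m, then the turn about the tool's z in rad. A call has 1 to 20 rows; each row shifts and turns the commanded pose from where the row before left it, along the tool's axes as they then stand; what a row does not reach is not made up. A row lasts 1/12 s, in which the tool goes at most 41.7 mm and 7.16 degrees, less where a joint would pass 70% of its speed; a pose out of reach is approached as far as the arm can. A call is refused whole if a number of a shift passes 0.0417 or a number of a turn 0.125, either way. A call with a gripper value outside its range is refused whole. The fingers move at their own pace and stop on an object; the grip force is fixed at half the most. Time passes only in rows, so rows that do not move let the fingers close. It gives the time, the measured TCP pose, the force, the opening and the grip force at its end, in the units of the state.
- read_state(): the state, without advancing time (a new reading comes with each control period).
- capture(name): name is "scene" or "side" or "wrist"; returns (picture, depth): 480x640x3 uint8, blue, green, red; 480x640 float32, m along the optical axis (not along the pixel's ray), 0 where there is no reading.
- calibration(name): a dict with "fx", "fy", "cx", "cy" (pixels), "xyz" and "rotation" of the camera in the world. Camera axes: x right, y down, z forward; pixel columns grow to the right and rows downward; lengths in m; the calibration is good to about 2 mm. A picture is of the moment at which its call begins: read the wrist's pose just before it. calibration takes no time and is no camera call; for the wrist camera it gives the pose at the moment of the call.
- hand_in(): hands the job in; it is judged then, once.
The state is a dict: "time_s": time; "joint_positions": joint angles; "qvel": joint speeds; "tau": joint torques, N m; "position": TCP position; "tcp_rot": TCP orientation; "force": force on the tool from outside, world axes, zero at the start; "moment": the same for the moment, N m; "opening": opening from 0.0 (shut) to 1.0 (fully open); "grasp_force": force on a finger pad.
Only numpy, scipy, OpenCV 4.12 (cv2) and the standard library are available. Lean on these libraries where they do the work, as an engineer would, in place of code of your own. Each camera call takes 0.05 s, during which the arm holds its last target. There are 200 camera calls.

## Working session

There is one attempt and no reset: what is moved stays moved. The work goes in short steps, Python scripts to look and compute and a tool call to move; the robot and the scene stay as the last step left them, time stands still between calls to the robot, and variables do not carry over. Pictures are saved under pics/ and viewed, at most 10 in all, crops included, and the job is handed in when it is done.

Besides the shell and the picture viewer there is one more tool, called after ">>>" in YAML: its name, and indented under it one key for each argument. send_rows: Moves the arm, as the interface text tells. Its arguments: {"type":"object","properties":{"plan":{"type":"array","items":{"type":"array","items":{"type":"number"}}}},"required":["plan"]}

```bash
mkdir -p pics; python3 - <<'E'
from rig import *
import cv2
s=read_state(); print({k:s[k] for k in('time_s','position','tcp_rot','force','moment','opening')}, finger_overhang if not callable(finger_overhang) else finger_overhang())
for n in('scene','side'):
    p,d=capture(n); cv2.imwrite(f'pics/{n}0.png',p); import numpy as np; np.save(f'pics/{n}0.npy',d); c=calibration(n); print(n,c)
E
```

```text
{'time_s': 0.0, 'position': array([ 0.24598954, -0.57372406,  0.21237585]), 'tcp_rot': array([[ 9.19171313e-01,  3.93857629e-01, -5.14769719e-04],
       [ 3.93857790e-01, -9.19168886e-01,  2.14468729e-03],
       [ 3.71541143e-04, -2.17408110e-03, -9.99997568e-01]]), 'force': array([-0.59981061, -0.19454239,  0.65480686]), 'moment': array([ 0.00132441, -0.02169118,  0.02080392]), 'opening': 0.9942234669462305} 0.014
scene {'fx': 450.75927188537065, 'fy': 450.75927188537065, 'cx': 323.63640654226674, 'cy': 240.56454067087157, 'xyz': array([1.35745831, 0.32749104, 0.91159421]), 'rotation': array([[-0.40075065,  0.63054087, -0.66469325],
       [ 0.91595808,  0.29195971, -0.27528227],
       [ 0.02048693, -0.7191507 , -0.69455205]])}
side {'fx': 446.1681296994118, 'fy': 446.1681296994118, 'cx': 315.84877371177646, 'cy': 247.11280853407015, 'xyz': array([0.27374782, 0.84824916, 0.64218584]), 'rotation': array([[-0.94534925, -0.17762127,  0.27343277],
       [-0.32575766,  0.47842859, -0.81546798],
       [ 0.01402641, -0.85997486, -0.5101436 ]])}
```

View pics/scene0.png

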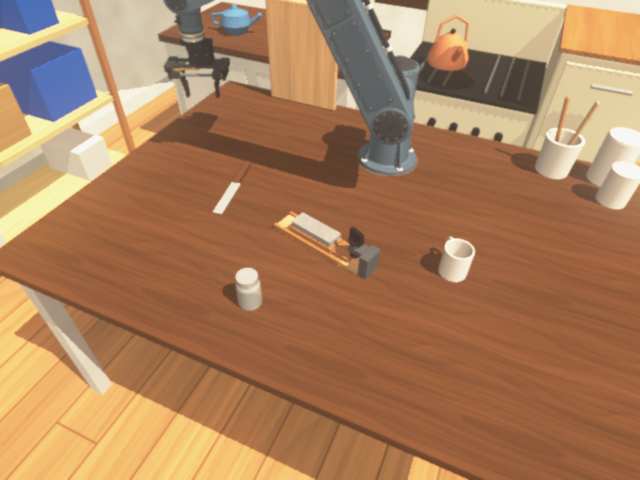

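View pics/side0.png

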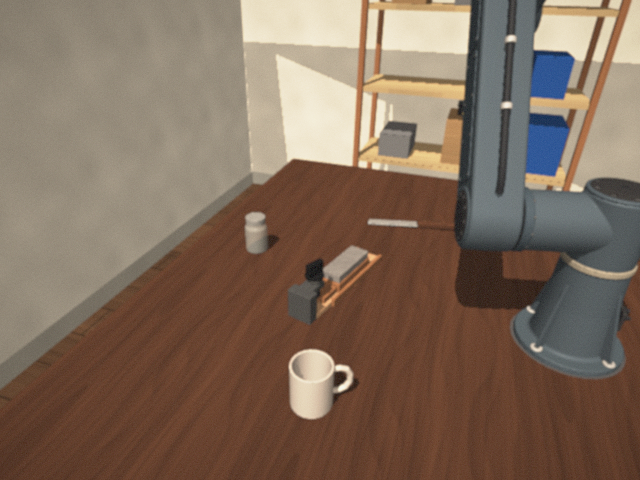

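The scene view shows the bed from about (280,222) to the column at (370,262) with the knob at (357,240). The mug is at (456,260), the jar at (249,290) and the knife at (230,195). In the side view the column is at (303,303), the knob at (315,270) and the bed's open end at (378,257).

```bash
cat > h.py <<'E'
import numpy as np,cv2
from rig import *
def onplane(n,u,v,z,c=None):
    c=c or calibration(n); r=c['rotation']@np.array([(u-c['cx'])/c['fx'],(v-c['cy'])/c['fy'],1]); return c['xyz']+r*(z-c['xyz'][2])/r[2]
def cloud(c,d):
    v,u=np.mgrid[:480,:640]; P=np.stack([(u-c['cx'])/c['fx']*d,(v-c['cy'])/c['fy']*d,d],-1); return P@c['rotation'].T+c['xyz']
E
python3 - <<'E'
from h import *
for n,pts in {'scene':[(357,232,.117),(315,228,.056),(280,222,.02),(352,266,.02),(456,260,.04),(249,290,.05),(243,180,.01)],'side':[(315,263,.117),(347,262,.056),(378,257,.02),(313,385,.04),(256,235,.05)]}.items():
    for u,v,z in pts: print(n,u,v,onplane(n,u,v,z).round(3))
    d=np.load(f'pics/{n}0.npy'); P=cloud(calibration(n),d)
    ok=(d>0)&(P[...,2]>.035)&(P[...,2]<.14)&(P[...,0]>.3)&(P[...,0]<.8)&(abs(P[...,1])<.35)
    k,l,st,_=cv2.connectedComponentsWithStats(ok.astype(np.uint8))
    for i in range(1,k):
        if st[i,4]>60:
            Q=P[l==i]; print(n,st[i],Q.min(0).round(3),Q.max(0).round(3),Q.mean(0).round(3))
c=calibration('wrist'); s=read_state(); print('wrist in tool',s['tcp_rot'].T@(c['xyz']-s['position']),s['tcp_rot'].T@c['rotation'],c['fx'])
E
```

```text
scene 357 232 [0.531 0.078 0.117]
scene 315 228 [ 0.502 -0.054  0.056]
scene 280 222 [ 0.486 -0.175  0.02 ]
scene 352 266 [0.562 0.083 0.02 ]
scene 456 260 [0.443 0.335 0.04 ]
scene 249 290 [ 0.771 -0.111  0.05 ]
scene 243 180 [ 0.342 -0.389  0.01 ]
scene [290 212  52  38 937] [ 0.457 -0.133  0.035] [0.547 0.023 0.063] [ 0.508 -0.05   0.053]
scene [347 226  33  46 807] [0.512 0.056 0.035] [0.583 0.143 0.128] [0.549 0.101 0.077]
scene [441 237  27  37 666] [0.389 0.293 0.035] [0.49  0.35  0.093] [0.451 0.324 0.066]
scene [235 268  26  35 741] [ 0.744 -0.141  0.035] [ 0.8   -0.083  0.105] [ 0.78  -0.106  0.081]
side 315 263 [0.535 0.073 0.117]
side 347 262 [ 0.493 -0.048  0.056]
side 378 257 [ 0.436 -0.155  0.02 ]
side 313 385 [0.448 0.332 0.04 ]
side 256 235 [ 0.765 -0.103  0.05 ]
side [245 213  22  32 604] [ 0.74  -0.136  0.035] [ 0.797 -0.079  0.103] [ 0.763 -0.098  0.074]
side [ 287  246   82   68 2154] [ 0.456 -0.126  0.035] [0.58  0.145 0.124] [0.52  0.042 0.065]
side [ 289  350   64   50 1213] [0.387 0.296 0.035] [0.488 0.35  0.091] [0.446 0.312 0.066]
wrist in tool [ 0.08011692 -0.00089213 -0.17053779] [[-1.97562810e-04 -9.56739949e-01 -2.90944379e-01]
 [ 9.99999825e-01 -3.51294018e-04  4.76153709e-04]
 [-5.57762295e-04 -2.90944234e-01  9.56739850e-01]] 362.73871988336447
```

>>> send_rows:
  plan:
    - [0,0,0,-0.02,-0.113]
    - [0,0,0,-0.02,-0.113]
    - [0,0,0,-0.02,-0.113]
    - [0,0,0,-0.02,-0.113]
    - [0,0,0,0,-0.113]
    - [0,0,0,0,-0.113]
    - [0,0,0,0,-0.113]
    - [0,0,0,0,-0.113]

```text
time_s: 0.77
position: [0.2461, -0.574, 0.2929]
tcp_rot: [[0.254, 0.967, -0.0], [0.967, -0.254, 0.001], [0.001, -0.0, -1.0]]
force: [0.6, -0.4, 0.2]
opening: 1.002
grasp_force: 0.0
```

>>> send_rows:
  plan:
    - [0,0.034,0.0056,0,0]
    - [0,0.034,0.0056,0,0]
    - [0,0.034,0.0056,0,0]
    - [0,0.034,0.0056,0,0]
    - [0,0.034,0.0056,0,0]
    - [0,0.034,0.0056,0,0]
    - [0,0.034,0.0056,0,0]
    - [0,0.034,0.0056,0,0]
    - [0,0.034,0.0056,0,0]
    - [0,0.034,0.0056,0,0]
    - [0,0.034,0.0056,0,0]
    - [0,0.034,0.0056,0,0]
    - [0,0.034,0.0056,0,0]
    - [0,0.034,0.0056,0,0]
    - [0,0.034,0.0056,0,0]
    - [0,0.034,0.0056,0,0]
    - [0,0.034,0.0056,0,0]
    - [0,0.034,0.0056,0,0]
    - [0,0,0,0,0]
    - [0,0,0,0,0]

```text
time_s: 2.43
position: [0.502, -0.0079, 0.2929]
tcp_rot: [[0.255, 0.967, -0.001], [0.967, -0.255, -0.0], [-0.0, -0.001, -1.0]]
force: [-0.5, -0.5, 0.3]
opening: 1.001
grasp_force: 0.0
```

```bash
python3 - <<'E'
from h import *
import pickle
s=read_state(); c=calibration('wrist'); p,d=capture('wrist'); cv2.imwrite('pics/w1.png',p); pickle.dump((s,c,p,d),open('pics/w1.pkl','wb'))
print(s['time_s'],s['position'],s['tcp_rot'][:,0],s['force'],s['joint_positions'])
E
```

```text
2.4333 [ 0.50195044 -0.0079043   0.29287303] [ 2.55167435e-01  9.66896799e-01 -4.01055907e-04] [-0.47633458 -0.47095004  0.32997293] [-1.36624064e+01  1.53397168e+01  9.33699540e+01 -2.29895476e-02
  7.13516826e+01  1.12847651e+00]
```

View pics/w1.png

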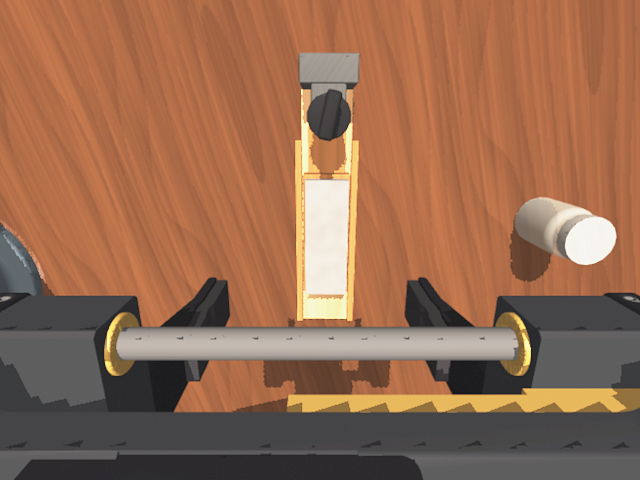

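Wrist view: the column top is at about (329,55–83), the knob at (329,115) with its bar from (335,92) to (326,138). The stone spans (305–349, 180–297), and the bed's open end is near row 320. The bed runs almost straight up the image.

```bash
python3 - <<'E'
from h import *
import pickle
s,c,p,d=pickle.load(open('pics/w1.pkl','rb')); P=cloud(c,d); z=P[...,2]
v,u=np.mgrid[:480,:640]; R=(u>280)&(u<380)&(v>40)&(v<320)&(d>0)
def rect(m,name):
    m=m&R; k,l,st,_=cv2.connectedComponentsWithStats(m.astype(np.uint8)); m=l==1+st[1:,4].argmax()
    Q=P[m]; (cx,cy),wh,a=cv2.minAreaRect((Q[:,:2]*1000).astype(np.float32)); print(name,len(Q),'c',round(cx,1),round(cy,1),'wh',np.round(wh,1),'ang',round(a,2),'z',np.percentile(Q[:,2],[5,50,95]).round(4))
rect((z>.048)&(z<.062)&(v>170),'stone')
rect((z>.015)&(z<.024)&(u<305),'railL'); rect((z>.015)&(z<.024)&(u>345),'railR')
rect((z>.064)&(z<.08)&(v<90),'column')
rect((z>.105)&(z<.14),'bar')
rect((z>.083),'knob')
rect((z>.008)&(z<.0155)&(v>250)&(u>305)&(u<350),'bed')
E
```

```text
stone 4840 c 499.5 -55.1 wh [140.5  50. ] ang 75.16 z [0.054  0.0554 0.0567]
railL 1137 c 465.0 -52.5 wh [236.4   8.1] ang 74.98 z [0.0179 0.0194 0.0208]
railR 1166 c 530.7 -69.9 wh [236.5   8.2] ang 75.03 z [0.0177 0.0193 0.0207]
column 2095 c 546.3 119.4 wh [33.4 60.1] ang 75.31 z [0.0695 0.0712 0.0725]
bar 784 c 535.1 77.6 wh [43.9 14. ] ang 62.5 z [0.1184 0.1205 0.1218]
knob 1700 c 535.3 77.4 wh [43.1 42.8] ang 30.21 z [0.0895 0.0921 0.1215]
bed 976 c 474.2 -158.5 wh [43.4 55.4] ang 75.28 z [0.0102 0.0115 0.0128]
```

>>> send_rows:
  plan:
    - [255,-0.0308,0.0019,0,0]
    - [255,-0.0308,0.0019,0,0]
    - [255,-0.0308,0.0019,0,0]
    - [255,-0.0308,0.0019,0,0]
    - [255,-0.0308,0.0018,0,0]
    - [255,0,0,0.025,0]
    - [255,0,0,0.025,0]
    - [255,0,0,0.025,0]
    - [255,0,0,0.025,0]
    - [255,0,0,0.025,0]
    - [255,0,0,0.025,0]
    - [255,0,0,0.025,0]
    - [255,0,0,0.025,0]
    - [255,0,0,0.02,0]
    - [255,0,0,0.02,0]
    - [255,0,0,0.012,0]
    - [255,0,0,0.008,0]
    - [255,0,0,0,0]
    - [255,0,0,0,0]
    - [255,0,0,0,0]

```text
time_s: 4.15
position: [0.4715, -0.1614, 0.0341]
tcp_rot: [[0.26, 0.966, 0.001], [0.966, -0.26, -0.001], [-0.0, 0.001, -1.0]]
force: [-0.6, 0.6, -0.2]
opening: 0.006
grasp_force: 0.0
```

>>> send_rows:
  plan:
    - [255,0.006,0,0,0]
    - [255,0.006,0,0,0]
    - [255,0.004,0,0,0]
    - [255,0.003,0,0,0]
    - [255,0.003,0,0,0]
    - [255,0.003,0,0,0]
    - [255,0.003,0,0,0]
    - [255,0.003,0,0,0]
    - [255,0.003,0,0,0]
    - [255,0.003,0,0,0]
    - [255,0.003,0,0,0]
    - [255,0.003,0,0,0]
    - [255,0.003,0,0,0]
    - [255,0.002,0,0,0]

```text
time_s: 5.32
position: [0.4838, -0.114, 0.0334]
tcp_rot: [[0.259, 0.966, 0.0], [0.966, -0.259, -0.0], [-0.0, 0.0, -1.0]]
force: [-1.3, -2.7, 2.0]
opening: 0.005
grasp_force: 1.5
```

>>> send_rows:
  plan:
    - [255,0.001,0,0,0]
    - [255,0.001,0,0,0]
    - [255,0.001,0,0,0]
    - [255,0.001,0,0,0]
    - [255,0.001,0,0,0]
    - [255,0.001,0,0,0]

```text
time_s: 5.82
position: [0.4853, -0.1085, 0.0334]
tcp_rot: [[0.259, 0.966, 0.0], [0.966, -0.259, -0.0], [-0.0, 0.0, -1.0]]
force: [-0.9, -3.2, 1.1]
opening: 0.002
grasp_force: 1.7
```

>>> send_rows:
  plan:
    - [255,0.001,0,0,0]
    - [255,0.001,0,0,0]
    - [255,0.001,0,0,0]
    - [255,0.001,0,0,0]
    - [255,0.001,0,0,0]
    - [255,0.001,0,0,0]
    - [255,0.001,0,0,0]

```text
time_s: 6.4
position: [0.4871, -0.1017, 0.0334]
tcp_rot: [[0.259, 0.966, 0.0], [0.966, -0.259, -0.0], [-0.0, 0.0, -1.0]]
force: [-1.4, -3.3, 2.5]
opening: 0.001
grasp_force: 1.8
```

>>> send_rows:
  plan:
    - [255,0.001,0,0,0]
    - [255,0.001,0,0,0]

```text
time_s: 6.57
position: [0.4876, -0.0997, 0.0334]
tcp_rot: [[0.259, 0.966, 0.0], [0.966, -0.259, -0.0], [-0.0, 0.0, -1.0]]
force: [-1.1, -2.8, 2.4]
opening: 0.005
grasp_force: 1.9
```

>>> send_rows:
  plan:
    - [255,0.001,0,0,0]

```text
time_s: 6.65
position: [0.4879, -0.0988, 0.0334]
tcp_rot: [[0.259, 0.966, 0.0], [0.966, -0.259, -0.0], [-0.0, 0.0, -1.0]]
force: [-1.6, -4.8, 2.9]
opening: 0.003
grasp_force: 1.9
```

>>> send_rows:
  plan:
    - [255,0.001,0,0,0]

```text
time_s: 6.73
position: [0.4881, -0.0978, 0.0334]
tcp_rot: [[0.259, 0.966, 0.0], [0.966, -0.259, -0.0], [-0.0, 0.0, -1.0]]
force: [-0.9, -4.1, 2.8]
opening: 0.005
grasp_force: 1.9
```

>>> send_rows:
  plan:
    - [255,0.0005,0,0,0]
    - [255,0,0,0,0]

```text
time_s: 6.9
position: [0.4883, -0.0972, 0.0334]
tcp_rot: [[0.259, 0.966, 0.0], [0.966, -0.259, 0.0], [0.0, 0.0, -1.0]]
force: [-0.7, -2.3, 2.8]
opening: 0.006
grasp_force: 1.5
```

>>> send_rows:
  plan:
    - [255,0.001,0,0,0]
    - [255,0.001,0,0,0]

```text
time_s: 7.07
position: [0.4887, -0.0954, 0.0333]
tcp_rot: [[0.259, 0.966, 0.0], [0.966, -0.259, -0.0], [-0.0, 0.0, -1.0]]
force: [-0.8, -4.0, 1.9]
opening: 0.009
grasp_force: 1.9
```

>>> send_rows:
  plan:
    - [255,0.001,0,0,0]

```text
time_s: 7.15
position: [0.4888, -0.0953, 0.0334]
tcp_rot: [[0.257, 0.966, -0.0], [0.966, -0.257, -0.002], [-0.002, 0.0, -1.0]]
force: [-3.6, -11.4, 1.8]
opening: 0.008
grasp_force: 6.1
```

>>> send_rows:
  plan:
    - [255,0.001,0,0,0]

```text
time_s: 7.23
position: [0.489, -0.0953, 0.0334]
tcp_rot: [[0.256, 0.967, -0.001], [0.967, -0.256, -0.003], [-0.003, 0.0, -1.0]]
force: [-4.9, -15.4, 2.0]
opening: 0.005
grasp_force: 8.1
```

>>> send_rows:
  plan:
    - [255,-0.003,0,0,0]
    - [255,-0.01,0,0,0]
    - [255,-0.015,0,0,0]
    - [255,-0.005,0,-0.005,0]
    - [255,0,0,-0.02,0]
    - [255,0,0,-0.025,0]
    - [255,0,0,-0.03,0]
    - [255,0,0,-0.03,0]
    - [0,0,0,-0.03,0]
    - [0,0,0,-0.02,0]
    - [0,0,0,-0.01,0]

```text
time_s: 8.15
position: [0.4817, -0.1254, 0.2065]
tcp_rot: [[0.259, 0.966, 0.005], [0.966, -0.259, -0.001], [0.0, 0.005, -1.0]]
force: [0.2, 0.2, -0.6]
opening: 0.151
grasp_force: 0.0
```

>>> send_rows:
  plan:
    - [0,0,0,0,-0.122]
    - [0,0,0,0,-0.122]
    - [0,0,0,0,-0.122]
    - [0,0,0,0,-0.122]
    - [0,0,0,0,-0.122]
    - [0,0,0,0,-0.122]
    - [0,0,0,0,-0.122]
    - [0,0,0,0,-0.122]
    - [0,0,0,0,-0.122]
    - [0,0,0,0,-0.122]
    - [0,0,0,0,-0.122]
    - [0,0,0,0,-0.122]

```text
time_s: 9.15
position: [0.4801, -0.1246, 0.2033]
tcp_rot: [[-0.935, 0.355, -0.001], [0.355, 0.935, 0.002], [0.001, 0.001, -1.0]]
force: [-0.0, -0.2, -0.1]
opening: 0.983
grasp_force: 0.0
```

>>> send_rows:
  plan:
    - [0,0,0,0,-0.122]
    - [0,0,0,0,-0.122]
    - [0,0,0,0,-0.122]
    - [0,0,0,0,-0.122]
    - [0,0,0,0,-0.122]
    - [0,0,0,0,-0.122]
    - [0,0,0,0,-0.122]
    - [0,0,0,0,-0.122]
    - [0,0,0,0,-0.122]
    - [0,0,0,0,-0.122]
    - [0,0,0,0,-0.122]
    - [0,0,0,0,-0.11]
    - [0,0,0,0,0]

```text
time_s: 10.23
position: [0.4962, -0.0749, 0.1975]
tcp_rot: [[-0.524, -0.851, -0.029], [-0.847, 0.525, -0.079], [0.082, -0.017, -0.996]]
force: [0.6, -0.2, 0.1]
opening: 0.999
grasp_force: 0.0
```

```bash
python3 - <<'E'
from h import *
s=read_state(); R=s['tcp_rot']; print(s['time_s'],s['position'],np.degrees(np.arctan2(R[1,0],R[0,0])),s['joint_positions'])
print(R.T@(np.array([.5352,.0775,.20])-s['position']))
E
```

```text
10.2333 [ 0.4962293  -0.07493483  0.19752644] -121.75289555194588 [ -18.2857272    22.57020006   99.80227557   -5.6966986    57.88932131
 -163.53280613]
[-0.14941467  0.04681835 -0.01563679]
```

The wrist hit joint 6's limit because joint 1 is still off to the side. I'll turn back, move over the knob, then finish the turn.

>>> send_rows:
  plan:
    - [0,0,0,0,0.12]
    - [0,0,0,0,0.12]
    - [0,0,0,0,0.12]
    - [0,0,0,0,0.12]
    - [0,0,0,0,0.12]
    - [0,0,0,0,0.12]
    - [0,0,0,0,0]

```text
time_s: 10.82
position: [0.496, -0.0788, 0.198]
tcp_rot: [[-0.958, -0.286, -0.028], [-0.283, 0.956, -0.08], [0.05, -0.069, -0.996]]
force: [-1.5, -0.1, 0.1]
opening: 1.001
grasp_force: 0.0
```

```bash
python3 - <<'E'
from h import *
s=read_state(); R=s['tcp_rot']; print(s['time_s'],s['position'],R.round(4),np.degrees(np.arctan2(R[1,0],R[0,0])),s['joint_positions'])
print(R.T@(np.array([.5352,.0775,.20])-s['position']))
E
```

```text
10.8167 [ 0.49601008 -0.07879739  0.19804541] [[-0.9579 -0.2856 -0.028 ]
 [-0.2827  0.9559 -0.0801]
 [ 0.0497 -0.0689 -0.9964]] -163.55853770893557 [ -18.688173     22.52645368   99.77686267   -5.75302696   57.87530706
 -122.15919789]
[-0.08162717  0.13806909 -0.01557169]
```

The limit left the tool tilted by about 5°, all of it in joint 4. Pushing past the opposite limit of joint 6 should undo it, so I'll try that here in free space.

>>> send_rows:
  plan:
    - [0,0,0,0,0.124]
    - [0,0,0,0,0.124]
    - [0,0,0,0,0.124]
    - [0,0,0,0,0.124]
    - [0,0,0,0,0.124]
    - [0,0,0,0,0.124]
    - [0,0,0,0,0.124]
    - [0,0,0,0,0.124]
    - [0,0,0,0,0.124]
    - [0,0,0,0,0.124]
    - [0,0,0,0,0.124]
    - [0,0,0,0,0.124]
    - [0,0,0,0,0.124]
    - [0,0,0,0,0.124]
    - [0,0,0,0,0.124]
    - [0,0,0,0,0.124]
    - [0,0,0,0,0.124]
    - [0,0,0,0,0.124]
    - [0,0,0,0,0.124]
    - [0,0,0,0,0.124]

```text
time_s: 12.48
position: [0.4962, -0.0789, 0.1981]
tcp_rot: [[0.581, 0.814, -0.028], [0.81, -0.581, -0.081], [-0.082, 0.024, -0.996]]
force: [0.2, -0.5, 1.1]
opening: 1.001
grasp_force: 0.0
```

>>> send_rows:
  plan:
    - [0,0,0,0,0.124]
    - [0,0,0,0,0.124]
    - [0,0,0,0,0.124]
    - [0,0,0,0,0.124]
    - [0,0,0,0,0.124]
    - [0,0,0,0,0.124]
    - [0,0,0,0,0.124]
    - [0,0,0,0,0.124]
    - [0,0,0,0,0.124]
    - [0,0,0,0,0.124]
    - [0,0,0,0,0.124]
    - [0,0,0,0,0.124]
    - [0,0,0,0,0.124]
    - [0,0,0,0,0.124]
    - [0,0,0,0,0.124]
    - [0,0,0,0,0.124]
    - [0,0,0,0,0.124]
    - [0,0,0,0,0.124]
    - [0,0,0,0,0.124]

```text
time_s: 14.07
position: [0.4962, -0.0789, 0.1981]
tcp_rot: [[0.165, -0.986, -0.028], [-0.983, -0.162, -0.08], [0.075, 0.041, -0.996]]
force: [-0.3, -0.2, -0.2]
opening: 1.005
grasp_force: 0.0
```

```bash
cat > st.py <<'E'
from h import *
s=read_state(); R=s['tcp_rot']; print(s['time_s'],s['position'].round(4),'z',R[:,2].round(4),'yaw',np.degrees(np.arctan2(R[1,0],R[0,0])).round(2),s['joint_positions'].round(2))
print('to knob',(R.T@(np.array([.5352,.0775,.20])-s['position'])).round(4),'F',s['force'].round(2),'M',s['moment'].round(3),s['opening'],s['grasp_force'])
E
python3 st.py
```

```text
14.0667 [ 0.4962 -0.0789  0.1981] z [-0.0277 -0.0805 -0.9964] yaw -80.47 [-18.68  22.53  99.76  -5.77  57.87 154.96]
to knob [-0.1472 -0.0637 -0.0156] F [-0.29 -0.23 -0.18] M [ 0.243  0.009 -0.021] 1.0049326142469648 0.0
```

>>> send_rows:
  plan:
    - [0,0,0,0,0.12]
    - [0,0,0,0,0.12]
    - [0,0,0,0,0]

```text
time_s: 14.32
position: [0.491, -0.0951, 0.1999]
tcp_rot: [[-0.049, -0.999, -0.018], [-0.997, 0.05, -0.056], [0.057, 0.015, -0.998]]
force: [0.4, -0.5, -0.3]
opening: 1.001
grasp_force: 0.0
```

```bash
python3 st.py
```

```text
14.3167 [ 0.491  -0.0951  0.1999] z [-0.0181 -0.0558 -0.9983] yaw -92.83 [-21.63  21.96 100.28  -3.97  57.6  163.35]
to knob [-0.1743 -0.0354 -0.0105] F [ 0.36 -0.46 -0.26] M [ 0.13  -0.038  0.017] 1.0009655097791281 0.0
```

>>> send_rows:
  plan:
    - [0,0,0,0,0.12]
    - [0,0,0,0,0.08]
    - [0,0,0,0,0]

```text
time_s: 14.57
position: [0.4754, -0.1269, 0.2005]
tcp_rot: [[-0.201, -0.98, 0.009], [-0.98, 0.201, -0.001], [-0.001, -0.009, -1.0]]
force: [-0.6, -0.4, 0.2]
opening: 1.004
grasp_force: 0.0
```

```bash
python3 st.py
```

```text
14.5667 [ 0.4754 -0.1269  0.2005] z [ 0.0089 -0.0013 -1.    ] yaw -101.57 [-28.1   20.87 102.02   0.21  56.63 163.36]
to knob [-0.2122 -0.0176  0.0007] F [-0.57 -0.43  0.24] M [ 0.128 -0.026  0.017] 1.0038953178002028 0.0
```

>>> send_rows:
  plan:
    - [0,0,0,0,-0.124]
    - [0,0,0,0,-0.124]
    - [0,0,0,0,-0.124]
    - [0,0,0,0,-0.124]
    - [0,0,0,0,-0.124]
    - [0,0,0,0,-0.124]
    - [0,0,0,0,-0.124]
    - [0,0,0,0,-0.124]
    - [0,0,0,0,-0.124]
    - [0,0,0,0,-0.124]
    - [0,0,0,0,-0.124]
    - [0,0,0,0,-0.124]
    - [0,0,0,0,-0.124]
    - [0,0,0,0,-0.124]
    - [0,0,0,0,-0.124]
    - [0,0,0,0,-0.124]
    - [0,0,0,0,-0.124]
    - [0,0,0,0,-0.124]
    - [0,0,0,0,-0.124]
    - [0,0,0,0,-0.124]

```text
time_s: 16.23
position: [0.4765, -0.1241, 0.2004]
tcp_rot: [[0.752, 0.659, 0.009], [0.659, -0.753, -0.001], [0.006, 0.007, -1.0]]
force: [0.5, -0.3, -0.4]
opening: 0.997
grasp_force: 0.0
```

>>> send_rows:
  plan:
    - [0,0.0222,-0.0146,0,0]
    - [0,0.0222,-0.0146,0,0]
    - [0,0.0222,-0.0146,0,0]
    - [0,0.0222,-0.0146,0,0]
    - [0,0.0222,-0.0146,0,0]
    - [0,0.0222,-0.0146,0,0]
    - [0,0.0222,-0.0146,0,0]
    - [0,0.0222,-0.0146,0,0]
    - [0,0,0,0,-0.122]
    - [0,0,0,0,-0.122]
    - [0,0,0,0,-0.122]
    - [0,0,0,0,-0.122]
    - [0,0,0,0,-0.122]
    - [0,0,0,0,-0.122]
    - [0,0,0,0,-0.122]
    - [0,0,0,0,-0.122]
    - [0,0,0,0,-0.122]
    - [0,0,0,0,-0.122]
    - [0,0,0,0,-0.122]
    - [0,0,0,0,-0.122]

```text
time_s: 17.9
position: [0.5349, 0.0802, 0.2006]
tcp_rot: [[-0.574, 0.819, 0.009], [0.819, 0.574, -0.001], [-0.006, 0.007, -1.0]]
force: [-0.3, -0.3, 0.6]
opening: 1.001
grasp_force: 0.0
```

```bash
python3 st.py
```

```text
17.9 [0.5349 0.0802 0.2006] z [ 0.0088 -0.0011 -1.    ] yaw 125.06 [-3.290e+00  2.449e+01  9.537e+01 -4.000e-02  5.963e+01 -3.833e+01]
to knob [-0.0024 -0.0013  0.0006] F [-0.26 -0.27  0.55] M [ 0.013 -0.166 -0.008] 1.000846369685403 0.0
```

>>> send_rows:
  plan:
    - [0,-0.0024,-0.0013,0,0]
    - [0,0,0,0,-0.122]
    - [0,0,0,0,-0.122]
    - [0,0,0,0,-0.122]
    - [0,0,0,0,-0.122]
    - [0,0,0,0,-0.122]
    - [0,0,0,0,-0.122]
    - [0,0,0,0,-0.122]
    - [0,0,0,0,-0.122]
    - [0,0,0,0,-0.122]
    - [0,0,0,0,-0.122]
    - [0,0,0,0,-0.122]
    - [0,0,0,0,-0.122]
    - [0,0,0,0,-0.122]
    - [0,0,0,0,-0.122]
    - [0,0,0,0,-0.122]
    - [0,0,0,0,-0.122]
    - [0,0,0,0,-0.085]
    - [0,0,0,0,0]
    - [0,0,0,0,0]

```text
time_s: 19.57
position: [0.5354, 0.0769, 0.2007]
tcp_rot: [[-0.484, -0.875, 0.009], [-0.875, 0.484, -0.001], [-0.003, -0.009, -1.0]]
force: [0.6, -0.8, 0.0]
opening: 1.0
grasp_force: 0.0
```

```bash
cat > bar.py <<'E'
from h import *
import sys
c=calibration('wrist'); p,d=capture('wrist'); cv2.imwrite(f'pics/{sys.argv[1]}.png',p); P=cloud(c,d); z=P[...,2]
near=(np.hypot(P[...,0]-.5352,P[...,1]-.0775)<.04)&(d>0)
for name,m in(('bar',near&(z>.100)&(z<.128)),('knob',near&(z>.080)&(z<.128))):
    Q=P[m]; r=cv2.minAreaRect((Q[:,:2]*1000).astype(np.float32)); print(name,len(Q),r,np.percentile(Q[:,2],[5,50,95]).round(4))
E
python3 st.py; python3 bar.py w2
```

```text
19.5667 [0.5354 0.0769 0.2007] z [ 0.0091 -0.0013 -1.    ] yaw -118.95 [-3.6500e+00  2.4480e+01  9.5380e+01 -5.0000e-02  5.9610e+01 -1.5467e+02]
to knob [-0.0004  0.0005  0.0007] F [ 0.59 -0.77  0.02] M [ 0.177 -0.066 -0.043] 1.0004924440140448 0.0
bar 1163 ((535.8126831054688, 77.52857208251953), (43.38956832885742, 14.018290519714355), 62.46054458618164) [0.1119 0.1204 0.1217]
knob 2471 ((535.8416137695312, 77.7317123413086), (42.567726135253906, 43.08367156982422), 30.500295639038086) [0.0896 0.0919 0.1214]
```

View pics/w2.png

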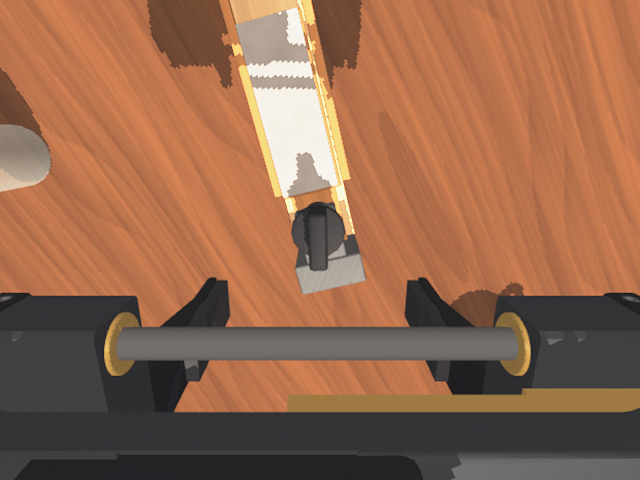

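The wrist view shows the bar upright at (318,238), under the jaws' centre line. The tongue end sits under the clamp and the block is up close to it. I'm descending and gripping.

>>> send_rows:
  plan:
    - [0,0,0,0.02,-0.025]
    - [0,0,0,0.02,0]
    - [0,0,0,0.02,0]
    - [0,0,0,0.015,0]
    - [0,0,0,0.01,0]
    - [0,0,0,0.005,0]
    - [0,0,0,0,0]
    - [0,0,0,0,0]

```text
time_s: 20.28
position: [0.5368, 0.0764, 0.111]
tcp_rot: [[-0.46, -0.888, 0.01], [-0.888, 0.46, -0.001], [-0.003, -0.01, -1.0]]
force: [0.0, -0.2, 0.0]
opening: 1.002
grasp_force: 0.0
```

```bash
python3 st.py
```

```text
20.2833 [0.5368 0.0764 0.111 ] z [ 0.01   -0.0014 -0.9999] yaw -117.4 [-3.6800e+00  3.2100e+01  9.9830e+01 -6.0000e-02  4.7490e+01 -1.5624e+02]
to knob [-0.0005  0.0011 -0.089 ] F [ 0.04 -0.17  0.04] M [ 0.149 -0.038  0.019] 1.0017454552873304 0.0
```

>>> send_rows:
  plan:
    - [255,0,0,0,0]
    - [255,0,0,0,0]
    - [255,0,0,0,0]
    - [255,0,0,0,0]
    - [255,0,0,0,0]
    - [255,0,0,0,0]
    - [255,0,0,0,0]
    - [255,0,0,0,0]
    - [255,0,0,0,0]
    - [255,0,0,0,0]

```text
time_s: 21.12
position: [0.5364, 0.0764, 0.1107]
tcp_rot: [[-0.46, -0.888, 0.009], [-0.888, 0.46, -0.001], [-0.003, -0.009, -1.0]]
force: [-0.3, 1.1, 1.0]
opening: 0.33
grasp_force: 0.0
```

```bash
python3 st.py
```

```text
21.1167 [0.5364 0.0764 0.1107] z [ 0.0094 -0.0014 -1.    ] yaw -117.36 [-3.6800e+00  3.2120e+01  9.9880e+01 -6.0000e-02  4.7460e+01 -1.5628e+02]
to knob [-0.0007  0.0007 -0.0893] F [-0.34  1.07  1.02] M [ 0.115 -0.014  0.07 ] 0.32989630421525545 0.0
```

>>> send_rows:
  plan:
    - [255,-0.0007,0.001,0,0]
    - [255,0,0,0,0]
    - [255,0,0,0,0]
    - [255,0,0,0,0]
    - [255,0,0,0,0]
    - [255,0,0,0,0]
    - [255,0,0,0,0]

```text
time_s: 21.7
position: [0.536, 0.0775, 0.1107]
tcp_rot: [[-0.46, -0.888, 0.01], [-0.888, 0.46, -0.001], [-0.003, -0.009, -1.0]]
force: [0.9, -0.8, -1.4]
opening: 0.142
grasp_force: 30.0
```

```bash
python3 st.py
```

```text
21.7 [0.536  0.0775 0.1107] z [ 0.0098 -0.0015 -1.    ] yaw -117.36 [-3.5700e+00  3.2090e+01  9.9930e+01 -7.0000e-02  4.7410e+01 -1.5616e+02]
to knob [ 0.0001 -0.0001 -0.0893] F [ 0.91 -0.8  -1.45] M [ 0.163 -0.197 -0.008] 0.14193240873452567 30.0022029876709
```

```bash
cat > tq.py <<'E'
from h import *
import json
M=[];J=[];Y=[]
for i in range(4):
    s=read_state(); R=s['tcp_rot']; M.append(s['moment'][2]); J.append(s['tau'][5]); Y.append(np.arctan2(R[1,0],R[0,0])); F=s['force']
    if i<3: capture('wrist')
y0=np.radians(-117.36); t=(y0-np.mean(Y))%(2*np.pi); t=t if t<6.2 else t-2*np.pi
r=[round(float(x),4) for x in(s['time_s'],t,np.mean(M),np.std(M),np.mean(J),np.std(J),s['position'][2],*F)]
open('log.txt','a').write(json.dumps(r)+'\n'); print('turn %.3f Mz %.3f+-%.3f tau6 %.3f+-%.3f'%tuple(r[1:6]),'t',r[0],'z',r[6],'F',F.round(1),s['grasp_force'].round(1))
E
python3 tq.py
```

```text
Traceback (most recent call last):
  File "tq.py", line 9, in <module>
    open('log.txt','a').write(json.dumps(r)+'\n'); print('turn %.3f Mz %.3f+-%.3f tau6 %.3f+-%.3f'%tuple(r[1:6]),'t',r[0],'z',r[6],'F',F.round(1),s['grasp_force'].round(1))
                                                                                                                                                  ^^^^^^^^^^^^^^^^^^^^^^
AttributeError: 'float' object has no attribute 'round'
```

>>> send_rows:
  plan:
    - [255,0,0,0.0002,0.1]
    - [255,0,0,0.0002,0.1]

```text
time_s: 22.02
position: [0.536, 0.0774, 0.1104]
tcp_rot: [[-0.63, -0.776, 0.01], [-0.776, 0.63, -0.002], [-0.005, -0.009, -1.0]]
force: [0.7, -0.5, 0.2]
opening: 0.137
grasp_force: 30.0
```

```bash
python3 tq.py
```

```text
Traceback (most recent call last):
  File "tq.py", line 9, in <module>
    open('log.txt','a').write(json.dumps(r)+'\n'); print('turn %.3f Mz %.3f+-%.3f tau6 %.3f+-%.3f'%tuple(r[1:6]),'t',r[0],'z',r[6],'F',F.round(1),s['grasp_force'].round(1))
                                                                                                                                                  ^^^^^^^^^^^^^^^^^^^^^^
AttributeError: 'float' object has no attribute 'round'
```

>>> send_rows:
  plan:
    - [255,0,0,0.0002,0.1]
    - [255,0,0,0.0002,0.1]

```text
time_s: 22.33
position: [0.5361, 0.0774, 0.11]
tcp_rot: [[-0.77, -0.638, 0.01], [-0.638, 0.77, -0.002], [-0.007, -0.008, -1.0]]
force: [1.2, -1.0, -0.4]
opening: 0.144
grasp_force: 30.0
```

```bash
python3 tq.py
```

```text
Traceback (most recent call last):
  File "tq.py", line 9, in <module>
    open('log.txt','a').write(json.dumps(r)+'\n'); print('turn %.3f Mz %.3f+-%.3f tau6 %.3f+-%.3f'%tuple(r[1:6]),'t',r[0],'z',r[6],'F',F.round(1),s['grasp_force'].round(1))
                                                                                                                                                  ^^^^^^^^^^^^^^^^^^^^^^
AttributeError: 'float' object has no attribute 'round'
```

```bash
cat log.txt; sed -i "s/,s\['grasp_force'\].round(1))/)/" tq.py
```

```text
[21.85, 0.0001, 0.0036, 0.0207, -0.0029, 0.0, 0.1107, 0.0356, 0.2327, -0.5355]
[22.1667, 0.2025, 0.0429, 0.0129, 0.0038, 0.4772, 0.1103, 0.6871, -0.6239, -0.0746]
[22.4833, 0.4003, 0.0107, 0.0176, 0.0033, 0.4773, 0.11, 0.6853, -0.7393, -0.6587]
```

>>> send_rows:
  plan:
    - [255,0,0,0.0002,0.1]
    - [255,0,0,0.0002,0.1]

```text
time_s: 22.65
position: [0.5361, 0.0774, 0.1096]
tcp_rot: [[-0.881, -0.473, 0.01], [-0.473, 0.881, -0.002], [-0.008, -0.006, -1.0]]
force: [0.1, -1.0, 0.4]
opening: 0.141
grasp_force: 30.0
```

```bash
python3 tq.py
```

```text
turn 0.599 Mz -0.001+-0.015 tau6 0.003+-0.477 t 22.8 z 0.1096 F [1.6 0.1 0.5]
```

>>> send_rows:
  plan:
    - [255,0,0,0.0002,0.1]
    - [255,0,0,0.0002,0.1]

```text
time_s: 22.97
position: [0.5361, 0.0774, 0.1092]
tcp_rot: [[-0.957, -0.289, 0.01], [-0.289, 0.957, -0.002], [-0.009, -0.004, -1.0]]
force: [1.9, -1.2, -0.1]
opening: 0.146
grasp_force: 30.0
```

```bash
python3 tq.py
```

```text
turn 0.799 Mz -0.001+-0.017 tau6 0.003+-0.477 t 23.1167 z 0.1092 F [ 0.4 -1.  -0.3]
```

>>> send_rows:
  plan:
    - [255,0,0,0.0002,0.1]
    - [255,0,0,0.0002,0.1]

```text
time_s: 23.28
position: [0.5361, 0.0774, 0.1088]
tcp_rot: [[-0.996, -0.093, 0.01], [-0.094, 0.996, -0.002], [-0.01, -0.003, -1.0]]
force: [0.7, -1.0, 0.7]
opening: 0.14
grasp_force: 30.0
```

```bash
python3 tq.py
```

```text
turn 0.998 Mz 0.017+-0.025 tau6 0.002+-0.477 t 23.4333 z 0.1088 F [ 0.6 -1.7  0.6]
```

>>> send_rows:
  plan:
    - [255,0,0,0.0002,0.1]
    - [255,0,0,0.0002,0.1]

```text
time_s: 23.6
position: [0.5361, 0.0774, 0.1084]
tcp_rot: [[-0.994, 0.106, 0.01], [0.106, 0.994, -0.002], [-0.01, -0.001, -1.0]]
force: [-0.1, -0.6, 0.8]
opening: 0.145
grasp_force: 30.0
```

```bash
python3 tq.py
```

```text
turn 1.198 Mz 0.017+-0.025 tau6 0.002+-0.477 t 23.75 z 0.1084 F [ 0.8 -1.7  0.1]
```

>>> send_rows:
  plan:
    - [255,0,0,0.0002,0.1]
    - [255,0,0,0.0002,0.1]

```text
time_s: 23.92
position: [0.5361, 0.0774, 0.1081]
tcp_rot: [[-0.953, 0.301, 0.01], [0.301, 0.954, -0.002], [-0.01, 0.001, -1.0]]
force: [1.4, -1.9, 1.8]
opening: 0.14
grasp_force: 30.0
```

```bash
python3 tq.py
```

```text
turn 1.398 Mz -0.011+-0.034 tau6 0.001+-0.477 t 24.0667 z 0.108 F [ 2.1 -0.7  0.7]
```

>>> send_rows:
  plan:
    - [255,0,0,0.0002,0.1]
    - [255,0,0,0.0002,0.1]

```text
time_s: 24.23
position: [0.536, 0.0774, 0.1077]
tcp_rot: [[-0.875, 0.485, 0.01], [0.485, 0.875, -0.002], [-0.009, 0.003, -1.0]]
force: [1.3, -1.5, 1.7]
opening: 0.145
grasp_force: 30.0
```

```bash
python3 tq.py
```

```text
turn 1.598 Mz 0.019+-0.022 tau6 0.001+-0.477 t 24.3833 z 0.1076 F [ 1.1 -1.5  1.4]
```

>>> send_rows:
  plan:
    - [255,0,0,0.0002,0.1]
    - [255,0,0,0.0002,0.1]

```text
time_s: 24.55
position: [0.536, 0.0773, 0.1073]
tcp_rot: [[-0.761, 0.649, 0.01], [0.649, 0.761, -0.002], [-0.009, 0.005, -1.0]]
force: [1.5, -2.5, 1.7]
opening: 0.142
grasp_force: 30.0
```

```bash
python3 tq.py
```

```text
turn 1.798 Mz 0.003+-0.017 tau6 0.000+-0.477 t 24.7 z 0.1072 F [ 1.6 -1.3  2. ]
```

>>> send_rows:
  plan:
    - [255,0,0,0.0002,0.1]
    - [255,0,0,0.0002,0.1]

```text
time_s: 24.87
position: [0.536, 0.0774, 0.1069]
tcp_rot: [[-0.617, 0.787, 0.01], [0.787, 0.617, -0.002], [-0.007, 0.007, -1.0]]
force: [0.2, -2.0, 2.3]
opening: 0.143
grasp_force: 30.0
```

```bash
python3 tq.py
```

```text
turn 1.998 Mz 0.015+-0.022 tau6 -0.001+-0.477 t 25.0167 z 0.1068 F [ 2.4 -1.9  1.9]
```

>>> send_rows:
  plan:
    - [255,0,0,0.0002,0.1]
    - [255,0,0,0.0002,0.1]

```text
time_s: 25.18
position: [0.536, 0.0774, 0.1065]
tcp_rot: [[-0.448, 0.894, 0.01], [0.894, 0.448, -0.002], [-0.006, 0.008, -1.0]]
force: [1.5, -3.0, 2.8]
opening: 0.141
grasp_force: 30.0
```

```bash
python3 tq.py
```

```text
turn 2.198 Mz 0.012+-0.005 tau6 -0.001+-0.477 t 25.3333 z 0.1064 F [ 0.8 -2.4  3.1]
```

>>> send_rows:
  plan:
    - [255,0,0,0.0002,0.1]
    - [255,0,0,0.0002,0.1]

```text
time_s: 25.5
position: [0.536, 0.0774, 0.1061]
tcp_rot: [[-0.262, 0.965, 0.01], [0.965, 0.262, -0.002], [-0.004, 0.009, -1.0]]
force: [1.3, -2.4, 3.7]
opening: 0.147
grasp_force: 30.0
```

```bash
python3 tq.py
```

```text
turn 2.398 Mz 0.030+-0.027 tau6 -0.002+-0.477 t 25.65 z 0.106 F [ 1.2 -2.3  4. ]
```

>>> send_rows:
  plan:
    - [255,0,0,0.0001,0.1]
    - [255,0,0,0.0002,0.1]

```text
time_s: 25.82
position: [0.5359, 0.0774, 0.1057]
tcp_rot: [[-0.065, 0.998, 0.01], [0.998, 0.065, -0.002], [-0.002, 0.009, -1.0]]
force: [0.8, -2.4, 3.6]
opening: 0.142
grasp_force: 30.0
```

```bash
python3 tq.py
```

```text
turn 2.598 Mz 0.025+-0.046 tau6 -0.002+-0.477 t 25.9667 z 0.1057 F [ 0.8 -2.4  3.2]
```

>>> send_rows:
  plan:
    - [255,0,0,0.0001,0.1]
    - [255,0,0,0.0002,0.1]

```text
time_s: 26.13
position: [0.5359, 0.0774, 0.1053]
tcp_rot: [[0.135, 0.991, 0.009], [0.991, -0.135, -0.002], [-0.0, 0.01, -1.0]]
force: [2.1, -3.5, 2.3]
opening: 0.145
grasp_force: 30.0
```

```bash
python3 tq.py
```

```text
turn 2.798 Mz 0.001+-0.031 tau6 -0.002+-0.477 t 26.2833 z 0.1053 F [ 0.7 -2.6  2.3]
```

>>> send_rows:
  plan:
    - [255,0,0,0.0001,0.1]
    - [255,0,0,0.0002,0.1]

```text
time_s: 26.45
position: [0.5359, 0.0774, 0.105]
tcp_rot: [[0.329, 0.944, 0.009], [0.944, -0.329, -0.002], [0.002, 0.009, -1.0]]
force: [1.5, -2.7, 3.6]
opening: 0.142
grasp_force: 30.0
```

```bash
python3 tq.py
```

```text
turn 2.998 Mz 0.014+-0.025 tau6 0.027+-0.480 t 26.6 z 0.105 F [ 0.8 -3.8  2.6]
```

>>> send_rows:
  plan:
    - [255,0,0,0.0001,0.1]
    - [255,0,0,0.0001,0.05]

```text
time_s: 26.77
position: [0.5359, 0.0774, 0.105]
tcp_rot: [[0.466, 0.885, 0.01], [0.885, -0.466, -0.002], [0.003, 0.009, -1.0]]
force: [-0.2, -3.4, 4.6]
opening: 0.139
grasp_force: 30.1
```

```bash
python3 tq.py
```

```text
turn 3.147 Mz 0.097+-0.017 tau6 0.190+-0.158 t 26.9167 z 0.105 F [-0.1 -3.   5. ]
```

>>> send_rows:
  plan:
    - [255,0,0,0.0001,0.1]
    - [255,0,0,0.0001,0.05]

```text
time_s: 27.08
position: [0.5359, 0.0774, 0.1048]
tcp_rot: [[0.593, 0.805, 0.01], [0.805, -0.593, -0.002], [0.004, 0.009, -1.0]]
force: [0.5, -3.2, 4.4]
opening: 0.142
grasp_force: 30.2
```

```bash
python3 tq.py
```

```text
turn 3.298 Mz 0.133+-0.029 tau6 0.228+-0.158 t 27.2333 z 0.1048 F [ 0.6 -3.3  5.2]
```

Torque began to rise near 3.0 rad. I'll gather two more points well short of the target and fit the bite angle.

>>> send_rows:
  plan:
    - [255,0,0,0.0001,0.1]
    - [255,0,0,0.0001,0.05]

```text
time_s: 27.4
position: [0.5359, 0.0774, 0.1046]
tcp_rot: [[0.707, 0.707, 0.01], [0.707, -0.707, -0.002], [0.006, 0.008, -1.0]]
force: [0.2, -3.6, 6.0]
opening: 0.142
grasp_force: 30.3
```

```bash
sed -i 's/^y0=/print(np.round(J,3),np.round(M,3))\ny0=/' tq.py; python3 tq.py
```

```text
[0.017 0.39  0.379 0.226] [0.194 0.191 0.173 0.204]
turn 3.448 Mz 0.191+-0.011 tau6 0.253+-0.151 t 27.55 z 0.1046 F [ 0.8 -3.1  5. ]
```

>>> send_rows:
  plan:
    - [255,0,0,0.0001,0.1]
    - [255,0,0,0.0001,0.05]

```text
time_s: 27.72
position: [0.5359, 0.0774, 0.1044]
tcp_rot: [[0.805, 0.594, 0.01], [0.594, -0.805, -0.002], [0.007, 0.007, -1.0]]
force: [-0.7, -3.9, 5.7]
opening: 0.143
grasp_force: 30.4
```

```bash
python3 tq.py; grep -n . log.txt | cut -d, -f2-6
```

```text
[0.046 0.42  0.409 0.256] [0.234 0.235 0.139 0.215]
turn 3.598 Mz 0.206+-0.039 tau6 0.283+-0.151 t 27.8667 z 0.1044 F [ 0.1 -3.1  5.4]
 0.0001, 0.0036, 0.0207, -0.0029, 0.0
 0.2025, 0.0429, 0.0129, 0.0038, 0.4772
 0.4003, 0.0107, 0.0176, 0.0033, 0.4773
 0.5992, -0.0009, 0.0145, 0.0029, 0.4773
 0.7987, -0.0006, 0.0167, 0.0026, 0.4774
 0.9984, 0.0172, 0.0253, 0.0022, 0.4773
 1.1983, 0.0172, 0.0249, 0.0018, 0.4774
 1.3982, -0.0112, 0.0338, 0.0014, 0.4774
 1.5982, 0.0187, 0.022, 0.0009, 0.4774
 1.7982, 0.0027, 0.017, 0.0002, 0.4775
 1.9982, 0.0149, 0.0222, -0.0005, 0.4775
 2.1982, 0.0117, 0.0046, -0.0013, 0.4774
 2.3982, 0.0298, 0.0266, -0.0021, 0.4774
 2.5982, 0.025, 0.0459, -0.0021, 0.4774
 2.7983, 0.0013, 0.0313, -0.0016, 0.4775
 2.9981, 0.0144, 0.0251, 0.027, 0.4804
 3.1469, 0.0969, 0.0165, 0.1898, 0.1582
 3.2978, 0.1334, 0.0285, 0.2278, 0.1584
 3.4478, 0.1908, 0.0111, 0.2531, 0.1511
 3.5976, 0.2058, 0.0392, 0.2828, 0.1511
```

>>> send_rows:
  plan:
    - [255,0,0,0.0002,0.1]
    - [255,0,0,0.0001,0.06]
    - [255,0,0,0.0001,0.05]

```text
time_s: 28.12
position: [0.5359, 0.0774, 0.1041]
tcp_rot: [[0.91, 0.414, 0.01], [0.414, -0.91, -0.002], [0.008, 0.006, -1.0]]
force: [-0.9, -3.6, 8.2]
opening: 0.146
grasp_force: 30.5
```

```bash
python3 tq.py; python3 st.py
```

```text
[-0.057  0.416  0.442  0.297] [0.247 0.288 0.256 0.252]
turn 3.807 Mz 0.261+-0.016 tau6 0.275+-0.199 t 28.2667 z 0.1041 F [ 0.  -2.7  6.7]
28.2667 [0.5359 0.0775 0.1041] z [ 0.0095 -0.0017 -1.    ] yaw 24.62 [-3.5700e+00  3.2700e+01  1.0019e+02 -9.0000e-02  4.6560e+01  6.1870e+01]
to knob [ 0.0002  0.0002 -0.0959] F [ 0.01 -2.75  6.71] M [-0.567  0.061  0.252] 0.1427874135514872 30.4419082403183
```

>>> send_rows:
  plan:
    - [0,0,0,0,0]
    - [0,0,0,0,0]
    - [0,0,0,0,0]
    - [0,0,0,0,0]
    - [0,0,0,0,0]
    - [0,0,0,0,0]
    - [0,0,0,0,0]
    - [0,0,0,0,0]
    - [0,0,0,0,0]
    - [0,0,0,0,0]
    - [0,0,0,-0.01,0]
    - [0,0,0,-0.02,0]
    - [0,0,0,-0.02,0]
    - [0,0,0,-0.02,0]
    - [0,0,0,-0.02,0]
    - [0,0,0,-0.01,0]
    - [0,0,0,0,0]
    - [0,0,0,0,0]

```text
time_s: 29.77
position: [0.535, 0.0776, 0.2043]
tcp_rot: [[0.911, 0.412, 0.011], [0.412, -0.911, -0.001], [0.009, 0.006, -1.0]]
force: [0.5, -0.1, -0.2]
opening: 1.001
grasp_force: 0.0
```

```bash
python3 bar.py w3; python3 st.py
```

```text
bar 1068 ((535.6845092773438, 78.385986328125), (43.88725280761719, 14.011305809020996), 33.62115478515625) [0.1095 0.114  0.1153]
knob 2292 ((535.4025268554688, 78.18017578125), (43.01398849487305, 42.82651901245117), 89.44920349121094) [0.0833 0.0858 0.115 ]
29.8167 [0.5343 0.0777 0.2033] z [ 0.0083 -0.0014 -1.    ] yaw 24.34 [-3.570e+00  2.423e+01  9.532e+01 -6.000e-02  5.997e+01  6.212e+01]
to knob [0.0007 0.0005 0.0034] F [-0.34 -0.35  0.44] M [ 0.057 -0.006  0.005] 1.0007134090931198 0.0
```

View pics/w3.png

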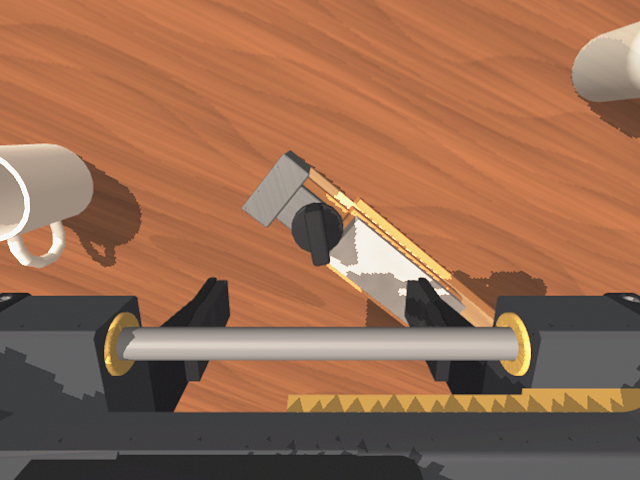

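Wrist view: the bar sits at (318,235) and has turned 209°, the jaws are clear, and the stone is still up against the clamp. I'll retreat upward and check that the block is home.

>>> send_rows:
  plan:
    - [0,-0.02,0.01,-0.02,0]
    - [0,-0.02,0.01,-0.02,0]
    - [0,-0.02,0.01,-0.02,0]
    - [0,-0.02,0.01,-0.02,0]
    - [0,-0.02,0.01,-0.02,0]
    - [0,0,0,0,0]
    - [0,0,0,0,0]

```text
time_s: 30.4
position: [0.4632, -0.0095, 0.303]
tcp_rot: [[0.912, 0.41, 0.01], [0.41, -0.912, -0.001], [0.008, 0.005, -1.0]]
force: [0.1, 0.4, -0.5]
opening: 0.999
grasp_force: 0.0
```

```bash
python3 - <<'E'
from h import *
a=np.array([np.cos(np.radians(75)),np.sin(np.radians(75))])
for n in('wrist','scene','side'):
    c=calibration(n); p,d=capture(n); cv2.imwrite(f'pics/{n}9.png',p)
    P=cloud(c,d); z=P[...,2]; q=P[...,:2]-[.5355,.0777]; X=q@a; Y=q@[-a[1],a[0]]
    if n=='scene':
        P0=cloud(c,np.load('pics/scene0.npy')); q0=P0[...,:2]-[.5355,.0777]; m=(abs(P0[...,2]-.055)<.006)&(abs(q0@[-a[1],a[0]])<.03)&(q0@a<-.03)&(q0@a>-.25); print('before',m.sum(),np.percentile((q0@a)[m],[2,50,98]).round(4))
    m=(abs(z-.055)<.006)&(abs(Y)<.03)&(X<-.018)&(X>-.25)&(d>0); print(n,m.sum(),np.percentile(X[m],[2,50,98]).round(4),np.median(Y[m]).round(4))
E
python3 st.py
```

```text
wrist 5450 [-0.1644 -0.0945 -0.0304] -0.0001
before 674 [-0.2046 -0.1345 -0.068 ]
scene 676 [-0.1649 -0.0956 -0.0298] -0.0035
side 656 [-0.1637 -0.0993 -0.0278] 0.007
30.55 [ 0.463  -0.0083  0.3016] z [ 6.4e-03 -2.0e-04 -1.0e+00] yaw 24.36 [-1.495e+01  1.117e+01  9.772e+01  9.000e-02  7.075e+01  5.066e+01]
to knob [ 0.1005 -0.0487  0.1021] F [-0.55 -0.72 -0.06] M [-0.068 -0.009  0.022] 0.9985226311339207 0.0
```

```bash
python3 -c "
from rig import *
print(hand_in())"
```

```text
the job is handed in; nothing more can be done
None
```

I pushed the block home against the column and tightened the knob to an estimated 42–45° past the bite. I then let go with the arm clear, never went near the mug, jar or knife, and handed the job in at about 31 s.

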